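# Lock the turntable and unscrew the jar lid

## Robot

A 6-joint arm with a two-finger parallel gripper is mounted at the origin on the work surface. World frame = base frame: x ahead of the robot, y to its left, z up, the work surface at z = 0. Lengths are in m, angles in rad, forces in N, time in s.
With the tool pointing down it reaches from about 0.375 to 0.975 m from the base axis. Payload 3.8 kg.
Tool frame: the origin (TCP) lies at the very end of the fingers, on their centre line; the grasp point (between the pads) lies 19 mm behind it; z points along the fingers, y is the line along which they close (so a half turn about z gives the same grasp; the last joint's range is limited). The gripper opens to 85 mm and grips with 20 to 120 N. Pads are 22 mm wide; open, the fingers measure 114 mm over their backs; the gripper's body (76 mm by 85 mm) begins 54 mm behind the grasp point. The pads swing forward as they close: fully open they stand 13 mm farther back than shut.
Start: joints at [-0.037, 0.264, 1.604, -0, 1.274, -0.037], TCP at [0.675, -0, 0.231] pointing down, gripper open.
Joint ranges: [-2.63, 2.63], [-0.94, 2.18], [0.31, 2.57], [-1.31, 4.45], [0, 2.66], [-2.55, 2.55]. Speed limits (rad/s): [2.57, 2.57, 3.14, 3.14, 3.14, 3.14].

## Interface

Orientations are given as a rotation vector (axis times angle).
In Python, from workcell import monitor, viewer, job gives the robot as it stands. The module is installed in compiled form; this text tells all that it offers.
- The arm moves only by the tool step_arm, never from a script. Its argument "series" is one flat list of numbers, 4 for each row, row after row: the shift along the tool's x, y, z in m, then the turn about the tool's z in rad. A call has 1 to 8 rows; each row is the pose to reach, as a shift and turn from the pose commanded when the call began, along the tool's axes at that moment; what a row does not reach only later rows make up. A row lasts 1/8 s, in which the tool goes at most 62.5 mm and 10.7 degrees, less where a joint would pass 70% of its speed; a pose out of reach is approached as far as the arm can. A call with a gripper value outside its range is refused whole. "gripper" is the opening, from 0 (shut) to 1 (fully open), set as the call begins (left out, the last holds). The fingers move at their own pace and stop on an object; "newtons" is the grip in N (left out, the last holds). Time passes only in rows, so rows that repeat a pose let the fingers close. It gives the time, the measured TCP pose, the force, the opening and the grip force at its end, in the units of the state.
- monitor.read_state(): the state, without advancing time (a new reading comes with each control period).
- viewer.read_camera(name): name is "scene" or "side" or "wrist"; returns a dict with "image" (384x512x3 uint8, red, green, blue), "intrinsics" (3x3 intrinsics, pixels), "T" (4x4, takes a point from camera to world coordinates); the wrist camera has in their place "hand_eye" (4x4, takes a point from camera to tool coordinates, whose origin is the TCP and whose axes are the flange's). Camera axes: x right, y up, looking along -z (the intrinsics and any distortion apply to the point x, -y, -z); pixel columns grow to the right and rows downward; lengths in m; the calibration is good to about 2 mm. A picture is of the moment at which its call begins: read the wrist's pose just before it. There is no depth.
- job.finish_job(): hands the job in; it is judged then, once.
Trained networks look in a picture, given as the dict that the camera call returned (one of the last four; its "shot" number tells which), for a name from the list of things; names that differ only in an ending like _2 or _b are one class to them, and where a whole thing is asked for, a point or a joint stands for the part that bears it (a point fixed in the world has none). Each returns a list of dicts, best first, with "score" (0 to 1); they miss things now and then, are a little off and sometimes report something else, mostly with a low value. They report only what shows in the picture. A call takes as long as a camera call. They do not tell look-alikes from the thing itself.
- viewer.boxes_of(picture, label): "extent" ([centre column, centre row, width, height] in pixels, round what is visible of it).
- viewer.spot_point(picture, label): "point" ([column, row] in pixels: a listed point, or the origin of a listed thing).
The state is a dict: "time": time; "q": joint angles; "joint_vel": joint speeds; "joint_torque": joint torques, N m; "tool_pos": TCP position; "tcp_rot": TCP orientation; "wrist_force": force on the tool from outside, world axes, zero at the start; "torque": the same for the moment, N m; "width": opening from 0.0 (shut) to 1.0 (fully open); "grip_force": force on a finger pad.
Only numpy, scipy, OpenCV 4.12 (cv2) and the standard library are available. Lean on these libraries where they do the work, as an engineer would, in place of code of your own. Each camera call takes 0.05 s, during which the arm holds its last target. There are 200 camera calls.

## Task

Take the round lock pin out of the pocket tray and drop it fully home in the lock hole of the turntable stand, so that the clamped jar cannot spin. Leave the pin there, then grip the jar's lid and unscrew it anticlockwise (seen from above), about a sixth of a turn, stopping once the threads let go; lift it straight off and finish while still holding it level over the jar, clear of the mouth by about 2 cm. Do not spin the turntable, and leave the square posts and everything else on the table where they are.

Things in the scene. Friction and masses are not known exactly. Their poses are not given: they have to be found in the camera images.
- pin_center (a point): The lock pin: plain round steel pin, 14 mm diameter, 70 mm long, standing upright in one of the three pockets of the wooden pocket tray; its upper 50 mm stand out of the tray. The point is its centre, 35 mm above its foot; z runs up along the pin.
- tray: Fixed wooden pocket tray, 130 x 52 mm, 26 mm high, with three 21 mm square pockets 20 mm deep in a row along its x axis, 40 mm apart. Origin: centre of its underside on the table. One pocket holds the round pin, the other two the square posts. Closing the fingers along the tray's y axis keeps them clear of the neighbours.
- post0_center (a point): A square steel post in the tray, 18 mm wide, 45 mm high (its top is 25 mm lower than the pin's). The point is its centre. It does not fit the lock hole; leave it.
- post1_center (a point): The other square steel post, the same as the first.
- lock_hole (a point): Centre of the mouth of the lock hole (16 mm wide, 18 mm deep, chamfered), on the lug of the stand's fixed grey base, 22 mm above the table, 100 mm from the turntable's axis; its y axis points to that axis, z up. The pin goes through the gap between the platter's ears into it; fully home, the pin's centre is 17 mm above this point and 41 mm of pin stand above the platter.
- platter (a joint): Angle of the steel platter (170 mm across, top 33 mm above the table) that carries the jar, rad, anticlockwise from above. 0 at the start: two ears on its rim, with an 18 mm gap between them open outwards, then straddle the lock hole (ears' top 11 mm above its mouth). It turns easily unless the pin locks it.
- jar_mouth (a point): Centre of the jar's rim, 133 mm above the table. Square glass jar, 64 mm wide, 100 mm high, shoulder 30 mm below the rim, round neck 39 mm across, clamped upright at the middle of the platter and turning with it. z up. A sprung seal in the mouth makes the lid stiff (about 0.4 N m) and pushes it up with some 16 N, easing off over 3 mm of lift.
- lid_center (a point): Round fluted brass-coloured lid, 56 mm across, 20 mm high, 60 g. Centre, half-way up: 4 mm below the rim when on; 16 mm of free neck below its skirt. z up. Its x axis starts -10 to +8 deg from jar_mouth's. Blocked clockwise; turned anticlockwise (it does not rise) it is fully free at 42 to 74 deg from jar_mouth's x, then the next tabs block it. It clears the rim after 14 mm of lift.
- mug_center (a point): White mug, 72 mm across, 85 mm high; leave alone. Centre point.
- tape_center (a point): Yellow tape measure, 65 x 35 x 58 mm; leave alone. Centre point.
- tin_center (a point): Tin can, 68 mm across, 100 mm high; leave alone. Centre point.
- timer_center (a point): White kitchen timer, 68 mm across, 62 mm high; leave alone. Centre point.
Not all that is in view belongs to the job. Of the things shaped like the part that bears lid_center, the brass one is meant.

How it is judged:
By the outcome, as a careful person would: the job done as asked, in the order asked, and still so for the second after the job is handed in, while the arm keeps its last pose, push and grip.
It also fails if it takes over 46 s, if anything falls off the work surface, if the arm or the gripper's body presses on something with over 40 N, if the wrist force passes 120 N, or if a joint passes its speed limit or range.

## Working session

There is one attempt and no reset: what is moved stays moved. The work goes in short steps, Python scripts to look and compute and a tool call to move; the robot and the scene stay as the last step left them, time stands still between calls to the robot, and variables do not carry over. Pictures are saved under pics/ and viewed, at most 10 in all, crops included, and the job is handed in when it is done.

Besides the shell and the picture viewer there is one more tool, called after "Call:" in YAML: its name, and indented under it one key for each argument. step_arm: Moves the arm, as the interface text tells. Its arguments: {"type":"object","properties":{"series":{"type":"array"},"gripper":{"type":"number"},"newtons":{"type":"number"}},"required":["series"]}

```bash
mkdir -p pics
cat > h.py <<'E'
import numpy as np, cv2
from scipy.spatial.transform import Rotation as R
from workcell import monitor, viewer, job
def shot(name):
    s=monitor.read_state(); p=viewer.read_camera(name)
    if name=='wrist':
        T=np.eye(4);T[:3,:3]=R.from_rotvec(s['tcp_rot']).as_matrix();T[:3,3]=s['tool_pos']
        p['TW']=T@np.array(p['hand_eye'])
    else: p['TW']=np.array(p['T'])
    return p
def ray(p,px):
    K=np.array(p['intrinsics']);d=np.array(p.get('distortion',np.zeros(5)),float)
    u=cv2.undistortPoints(np.array([[px]],float),K,d)[0,0]
    v=p['TW'][:3,:3]@np.array([u[0],-u[1],-1]);return p['TW'][:3,3],v
def atz(p,px,z):
    o,v=ray(p,px);return o+v*(z-o[2])/v[2]
def tri(rs):
    A=np.zeros((3,3));b=np.zeros(3)
    for o,v in rs:
        v=v/np.linalg.norm(v);P=np.eye(3)-np.outer(v,v);A+=P;b+=P@o
    return np.linalg.solve(A,b)
def proj(p,X):
    K=np.array(p['intrinsics']);c=np.linalg.inv(p['TW'])@np.append(X,1)
    d=np.array(p.get('distortion',np.zeros(5)),float)
    return cv2.projectPoints(np.array([[c[0],-c[1],-c[2]]]),np.zeros(3),np.zeros(3),K,d)[0][0,0]
def save(p,n,crop=None,f=1):
    im=cv2.cvtColor(np.array(p['image']),cv2.COLOR_RGB2BGR)
    if crop: a,b,c,d=crop; im=im[b:d,a:c]
    if f!=1: im=cv2.resize(im,None,fx=f,fy=f,interpolation=cv2.INTER_CUBIC)
    cv2.imwrite('pics/'+n+'.png',im)
E
python3 - <<'E'
from h import *
np.set_printoptions(precision=4,suppress=True)
Z=dict(pin_center=.041,tray=0,post0_center=.0285,lock_hole=.022,jar_mouth=.133,lid_center=.129,mug_center=.0425,tin_center=.05,timer_center=.031,tape_center=.029)
ims=[]
for n in ['scene','side','wrist']:
    p=shot(n);print(n,[k for k in p if k not in('image',)],p['TW'][:3,3]);ims.append(p)
    for l,z in Z.items():
        for r in viewer.spot_point(p,l)[:3]:
            print(l,round(r['score'],2),np.round(r['point'],1),atz(p,r['point'],z))
im=np.hstack([cv2.cvtColor(np.array(p['image']),cv2.COLOR_RGB2BGR) for p in ims[:2]])
save(ims[0],'a',f=1.5);save(ims[1],'b',f=1.5)
print(monitor.read_state())
E
```

```text
scene ['intrinsics', 'T', 'shot', 'TW'] [1.2941 0.403  0.8138]
pin_center 0.61 [161.4 187.6] [ 0.6165 -0.2667  0.041 ]
tray 0.73 [283.8 184.6] [0.3828 0.0153 0.    ]
tray 0.57 [174.9 191.8] [ 0.5762 -0.2548  0.    ]
post0_center 0.62 [284.7 185.2] [0.4159 0.0325 0.0285]
post0_center 0.5 [172.6 184.1] [ 0.5765 -0.2591  0.0285]
lock_hole 0.76 [246.3 210.2] [ 0.5609 -0.0165  0.022 ]
lock_hole 0.72 [261.7 165.9] [ 0.3582 -0.0759  0.022 ]
lock_hole 0.53 [181.1 183.5] [ 0.5557 -0.2443  0.022 ]
jar_mouth 0.6 [283.4 181.7] [0.5215 0.0726 0.133 ]
lid_center 0.94 [348. 240.] [0.6321 0.2882 0.129 ]
lid_center 0.68 [285.4 186.3] [0.5314 0.0834 0.129 ]
lid_center 0.54 [261.1 166.1] [ 0.4863 -0.0122  0.129 ]
mug_center 0.88 [199.3 251.8] [ 0.7653 -0.0318  0.0425]
tin_center 0.6 [153.7 203.1] [ 0.6869 -0.2355  0.05  ]
timer_center 0.7 [372.2 199.7] [0.3527 0.2807 0.031 ]
tape_center 0.81 [264.2 167. ] [ 0.3676 -0.0622  0.029 ]
side ['intrinsics', 'T', 'shot', 'TW'] [ 0.393  -0.5852  0.8614]
pin_center 0.71 [333.9 317.4] [ 0.6192 -0.2601  0.041 ]
pin_center 0.41 [242.9 171.2] [0.5414 0.1649 0.041 ]

[... 983 characters left out ...]
2 ]
lid_center 0.84 [ 85.2 105.1] [0.532  0.0798 0.129 ]
mug_center 0.78 [330.7 198.7] [ 0.7707 -0.027   0.0425]
tin_center 0.68 [196.  326.6] [ 0.5936 -0.2106  0.05  ]
tape_center 0.89 [ 25.6 220.4] [ 0.3712 -0.0606  0.029 ]
{'time': 1.65, 'q': array([-0.0369,  0.2639,  1.604 , -0.    ,  1.2737, -0.0369]), 'joint_vel': array([ 0.0009, -0.0017, -0.0018, -0.0014,  0.0012, -0.0002]), 'joint_torque': array([ -0.0006, -51.504 , -36.7717,  -0.0001,   0.0008,  -0.    ]), 'tool_pos': array([0.675 , 0.    , 0.2313]), 'tcp_rot': array([2.2214, 2.2215, 0.    ]), 'wrist_force': array([-0.0766,  0.2553,  0.6992]), 'torque': array([0.0284, 0.0074, 0.0097]), 'grip_force': 0.0, 'width': 0.9982991889211145}
```

View images.

View pics/a.png

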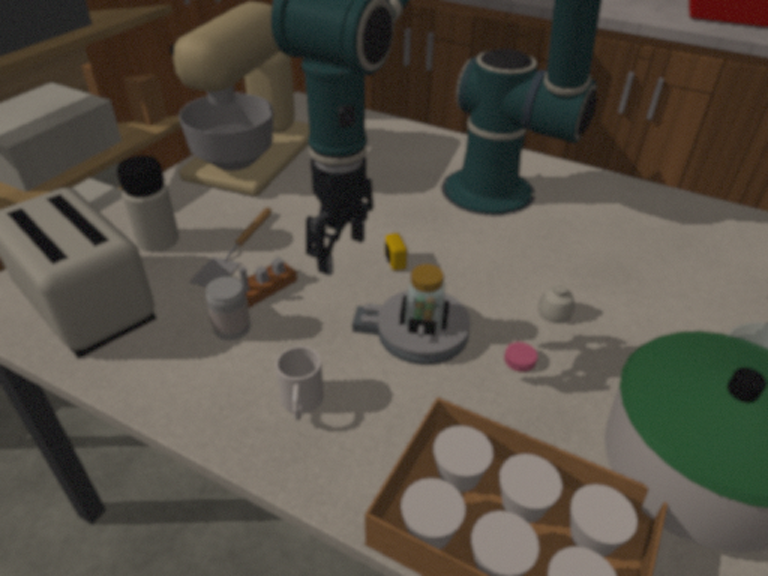

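View pics/b.png

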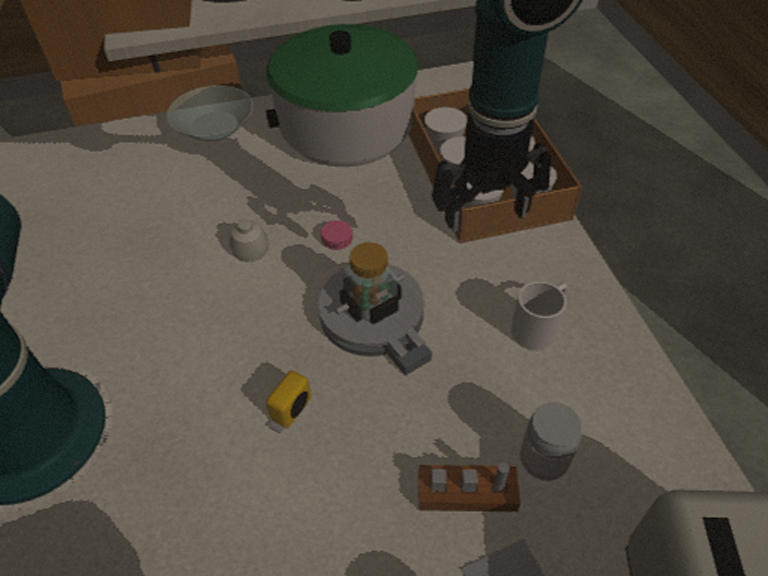

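The scene picture shows the brass lid at about (285,185) on the jar, the pink decoy lid beside it, and the tray with its pin at about (161,188), in 512-wide pixels. The side picture shows the pin at the +x end of the tray, next to the tin. I'll move above the tray for a close look.

Call:
step_arm:
  series: [-0.05,-0.015,0.01,0,-0.1,-0.03,0.02,0,-0.15,-0.045,0.03,0,-0.2,-0.06,0.04,0,-0.24,-0.07,0.05,0,-0.24,-0.07,0.05,0,-0.24,-0.07,0.05,0]

```text
time: 2.52
tool_pos: [0.6051, -0.2398, 0.1814]
tcp_rot: [-2.222, -2.22, -0.001]
wrist_force: [-0.3, -0.6, -0.4]
width: 1.002
grip_force: 0.0
```

Run:
```python
from h import *
np.set_printoptions(precision=4,suppress=True)
s=monitor.read_state();print(s['time'],s['tool_pos'],s['tcp_rot'])
Z=dict(pin_center=.041,tray=0,post0_center=.0285,tin_center=.05)
p=shot('wrist')
for l,z in Z.items():
    for r in viewer.spot_point(p,l)[:3]: print(l,round(r['score'],2),np.round(r['point'],1),atz(p,r['point'],z))
    for r in viewer.boxes_of(p,l)[:2]: print(' box',round(r['score'],2),np.round(r['extent'],1))
np.save('p.npy',np.array([p],dtype=object))
save(p,'c',f=1.5)
```

```text
2.525 [ 0.6051 -0.2398  0.1814] [-2.2221 -2.2205 -0.0009]
pin_center 0.7 [268.2 205.3] [ 0.6201 -0.2605  0.041 ]
 box 0.7 [354.5 186.1  94.6  85.8]
 box 0.58 [267.8 209.7  14.8  32. ]
tray 0.79 [231.1 184.6] [ 0.5773 -0.2469  0.    ]
 box 0.87 [231.1 190.9 120.4  75.6]
post0_center 0.68 [232.3 191.9] [ 0.5809 -0.2487  0.0285]
 box 0.63 [231.4 194.6  19.3  25. ]
 box 0.51 [415.2   6.2  45.7  12.5]
 box 0.55 [352.1 186.1  91.9  87. ]
```

View pics/c.png

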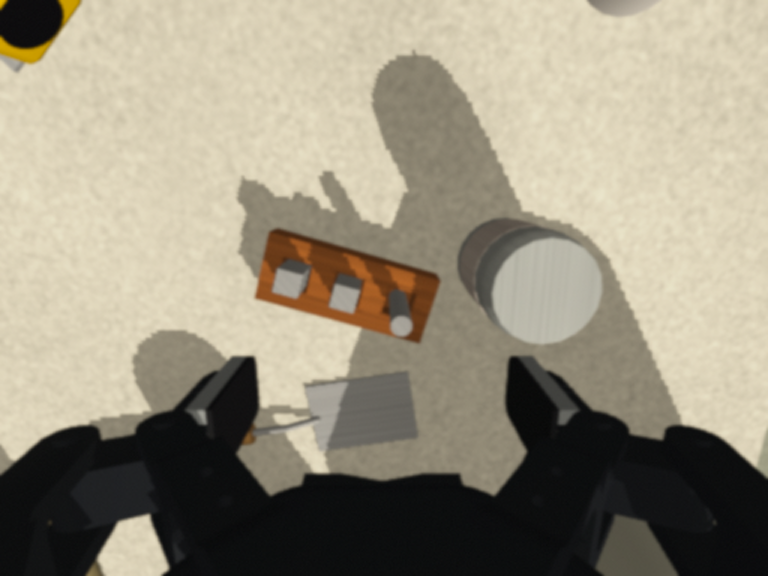

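The wrist view shows the tray with its top corners near (275,230), (438,276), (421,342) and (257,298) in the enlarged picture. The pin top is at (401,326), with the tin to its right and a spatula below.

Run:
```python
from h import *
np.set_printoptions(precision=4,suppress=True)
p=np.load('p.npy',allow_pickle=True)[0]
pt=atz(p,(401/1.5,326/1.5),.076);print('pin top',pt)
c=[atz(p,(a/1.5,b/1.5),.026) for a,b in [(275,232),(438,278),(421,342),(257,298)]]
print(np.array(c),np.linalg.norm(c[1]-c[0]),np.linalg.norm(c[2]-c[1]))
for a,b in ((0,1),(3,2)):
    d=c[b]-c[a];print(np.degrees(np.arctan2(d[1],d[0])))
print('centre',np.mean(c,0))
t=atz(p,(540/1.5,290/1.5),.1);print('tin',t)
# pixel-level pin centroid
im=p['image'];g=cv2.cvtColor(im,cv2.COLOR_RGB2HSV)[200:235,250:285]
m=((g[...,1]<60)&(g[...,2]>90)).astype(np.uint8)
print(cv2.connectedComponentsWithStats(m)[2:])
```

```text
pin top [ 0.6176 -0.2617  0.076 ]
[[ 0.5288 -0.2079  0.026 ]
 [ 0.6471 -0.2419  0.026 ]
 [ 0.6357 -0.2926  0.026 ]
 [ 0.5119 -0.2571  0.026 ]] 0.12310295063342074 0.0519046356151813
-16.053641039298792
-15.983466732087003
centre [ 0.5809 -0.2499  0.026 ]
tin [ 0.6941 -0.2319  0.1   ]
(array([[  0,   0,  35,  30, 749],
       [ 11,  10,  14,  14, 161],
       [  0,  18,  35,  17, 315]], dtype=int32), array([[17.4486, 11.8184],
       [17.1801, 16.4658],
       [15.8413, 29.5937]]))
```

Call:
step_arm:
  series: [-0.003,0.002,0.005,-0.16,-0.006,0.004,0.01,-0.32,-0.009,0.006,0.015,-0.48,-0.012,0.008,0.02,-0.65,-0.015,0.009,0.025,-0.81,-0.018,0.011,0.03,-0.97,-0.0215,0.013,0.04,-1.13,-0.0215,0.013,0.04,-1.292]

```text
time: 3.98
tool_pos: [0.6175, -0.2613, 0.1401]
tcp_rot: [-0.428, -3.111, -0.001]
wrist_force: [-0.3, 0.4, -0.1]
width: 1.0
grip_force: 0.0
```

Call:
step_arm:
  series: [0,0,0,0,0,0,0,0]

```text
time: 4.22
tool_pos: [0.6182, -0.2614, 0.1415]
tcp_rot: [0.44, 3.11, -0.0]
wrist_force: [0.6, 0.2, -0.3]
width: 0.994
grip_force: 0.0
```

Run:
```python
from h import *
np.set_printoptions(precision=4,suppress=True)
s=monitor.read_state();print(s['time'],s['tool_pos'],R.from_rotvec(s['tcp_rot']).as_matrix(),s['q'])
p=shot('wrist')
for l,z in dict(pin_center=.041,tray=0).items():
    for r in viewer.spot_point(p,l)[:3]: print(l,round(r['score'],2),np.round(r['point'],1),atz(p,r['point'],z))
print(proj(p,[.618,-.2615,.076]))
save(p,'d',f=1.5)
np.save('p.npy',np.array([p],dtype=object))
```

```text
4.225 [ 0.6182 -0.2614  0.1415] [[-0.9607  0.2775  0.0004]
 [ 0.2775  0.9607 -0.0002]
 [-0.0004 -0.0001 -1.    ]] [-0.4372  0.3214  1.701   0.      1.1188 -1.7268]
tray 0.76 [253.5 148. ] [ 0.5803 -0.2506  0.    ]
[253.3147 207.1787]
```

View pics/d.png

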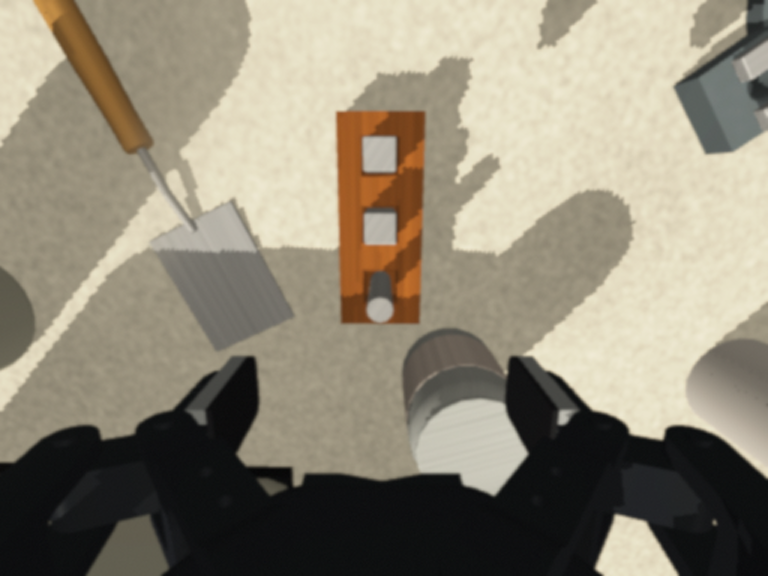

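The wrist view shows the tray aligned with the fingers. The pin top is at (380,310) enlarged, within 1 px of where I predicted it. I'll descend and grip.

Call:
step_arm:
  series: [0,0,0.02,0,0,0,0.045,0,0,0,0.07,0,0,0,0.09,0,0,0,0.098,0,0,0,0.098,0,0,0,0.098,0]
  gripper: 0.5

```text
time: 5.25
tool_pos: [0.6189, -0.2619, 0.0444]
tcp_rot: [0.436, 3.109, -0.001]
wrist_force: [0.5, -0.3, 0.5]
width: 0.496
grip_force: 0.0
```

Call:
step_arm:
  series: [0,0,0,0,0,0,0,0,0,0,0,0,0,0,0,0,0,0,0,0,0,0,0,0]
  gripper: 0
  newtons: 60

```text
time: 6.0
tool_pos: [0.6188, -0.2619, 0.0445]
tcp_rot: [0.436, 3.109, -0.001]
wrist_force: [-0.5, -0.2, 6.3]
width: 0.139
grip_force: 58.4
```

Call:
step_arm:
  series: [0,0,-0.02,0,0,0,-0.05,0,0,0,-0.08,0,0,0,-0.09,0,0,0,-0.09,0]

```text
time: 6.62
tool_pos: [0.6184, -0.2617, 0.1342]
tcp_rot: [0.436, 3.11, -0.001]
wrist_force: [0.8, -0.3, -2.1]
width: 0.145
grip_force: 58.4
```

Call:
step_arm:
  series: [0.012,0.022,0,0.1,0.03,0.055,0,0.23,0.05,0.09,0,0.37,0.07,0.127,0,0.52,0.09,0.163,0,0.67,0.108,0.196,0,0.81,0.12,0.217,0,0.9,0.1226,0.2227,0,0.925]

```text
time: 7.62
tool_pos: [0.5597, -0.0124, 0.1315]
tcp_rot: [-1.775, -2.589, 0.003]
wrist_force: [-0.4, 0.0, -0.6]
width: 0.142
grip_force: 58.4
```

Call:
step_arm:
  series: [0,0,0,0,0,0,0,0]

```text
time: 7.88
tool_pos: [0.5615, -0.0145, 0.1329]
tcp_rot: [-1.779, -2.589, 0.001]
wrist_force: [-1.0, -0.2, -0.3]
width: 0.141
grip_force: 58.4
```

Run:
```python
from h import *
np.set_printoptions(precision=4,suppress=True)
s=monitor.read_state();print(s['time'],s['tool_pos'],R.from_rotvec(s['tcp_rot']).as_matrix(),s['q'])
p=shot('wrist')
for l,z in dict(pin_center=.1305,lock_hole=.022,lid_center=.129,jar_mouth=.133).items():
    for r in viewer.spot_point(p,l)[:3]: print(l,round(r['score'],2),np.round(r['point'],1),atz(p,r['point'],z))
save(p,'e',f=1.5)
np.save('p.npy',np.array([p],dtype=object))
```

```text
7.875 [ 0.5615 -0.0145  0.1329] [[-0.3589  0.9334 -0.0004]
 [ 0.9334  0.3589 -0.0003]
 [-0.0002 -0.0005 -1.    ]] [-0.07    0.134   1.9488 -0.0004  1.0592 -0.437 ]
pin_center 0.6 [253.3 235.2] [ 0.5598 -0.0109  0.1305]
pin_center 0.46 [252.6 194. ] [0.5508 0.0115 0.1305]
lid_center 0.73 [264.5  51.7] [0.5309 0.0796 0.129 ]
```

View pics/e.png

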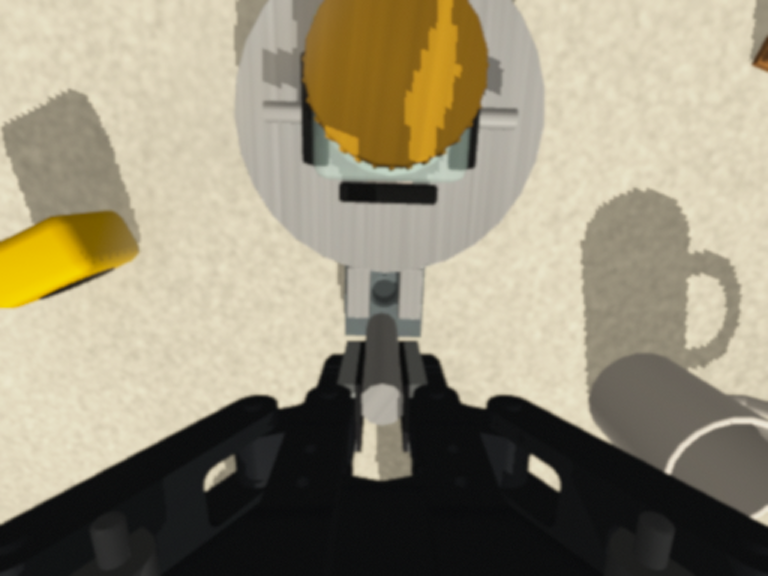

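The picture shows the lug and its hole at (384,291) enlarged, between the ears. The held pin runs from (380,404) at its top to (380,320) at its foot. The hole is nearly below the pin.

Run:
```python
from h import *
np.set_printoptions(precision=4,suppress=True)
p=np.load('p.npy',allow_pickle=True)[0]
h=atz(p,(384/1.5,291/1.5),.022)
print('hole',h)
s=np.array([.5615,-.0145,.1329]);T=p['TW']
Rt=np.array([[-.3589,.9334,0],[.9334,.3589,0],[0,0,-1]])
print('pin top (axis at TCP) predicted px',proj(p,s+[0,0,.0316])*1.5,'foot',proj(p,s-[0,0,.0384])*1.5)
print('pintop world',atz(p,(380/1.5,404/1.5),s[2]+.0316))
print('hole tool offset',Rt.T@(h-s), 'hole from current TCP px',proj(p,[s[0],s[1],.022])*1.5)
im=cv2.cvtColor(np.array(p['image']),cv2.COLOR_RGB2BGR)[165:275,215:295]
cv2.imwrite('pics/f.png',cv2.resize(im,None,fx=5,fy=5,interpolation=cv2.INTER_CUBIC))
```

```text
hole [ 0.5635 -0.0143  0.022 ]
pin top (axis at TCP) predicted px [380.6176 410.0369] foot [380.8598 329.7067]
pintop world [ 0.5606 -0.0127  0.1645]
hole tool offset [-0.0005  0.0019  0.1109] hole from current TCP px [380.9789 290.1889]
```

View pics/f.png

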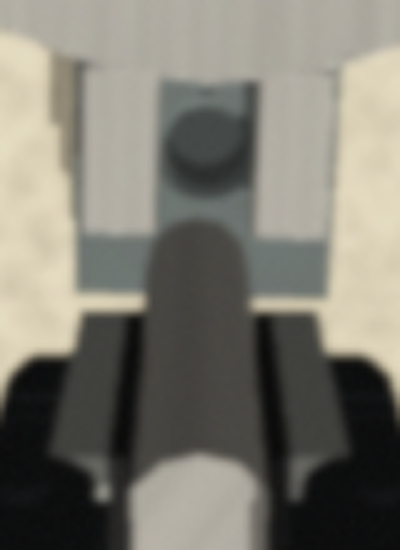

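Run:
```python
from h import *
np.set_printoptions(precision=4,suppress=True)
p=np.load('p.npy',allow_pickle=True)[0]
s=np.array([.5615,-.0145,.1329]);x=np.array([-.3589,.9334,0]);y=np.array([.9334,.3589,0])
for o in (0,.001,.002,.003):
    print(o,'foot far edge',proj(p,s-[0,0,.0384]+x*(o+.007)),'top far edge',proj(p,s+[0,0,.0316]+x*(o+.007)),'top ctr',proj(p,s+[0,0,.0316]+x*o))
c=s.copy();c[2]=.022
for o in (-.003,-.002,-.001,0,.001,.002): print(o,proj(p,c+x*o+y*.002), 'far/near edge',proj(p,c+x*(o+.008)+y*.002)[1],proj(p,c+x*(o-.008)+y*.002)[1])
```

```text
0 foot far edge [253.8994 210.2583] top far edge [253.7317 259.348 ] top ctr [253.7451 273.3579]
0.001 foot far edge [253.8984 208.8795] top far edge [253.7298 257.3125] top ctr [253.7432 271.3817]
0.002 foot far edge [253.8974 207.497 ] top far edge [253.7278 255.2683] top ctr [253.7413 269.3972]
0.003 foot far edge [253.8964 206.1107] top far edge [253.7259 253.2153] top ctr [253.7394 267.4043]
-0.003 [256.0826 196.4979] far/near edge 188.35218554335262 204.51536029566466
-0.002 [256.084  195.4868] far/near edge 187.3248003626984 203.5200876619253
-0.001 [256.0854 194.4736] far/near edge 186.29535675009473 202.52285239388627
0 [256.0869 193.4584] far/near edge 185.26384851303777 201.52364868047385
0.001 [256.0883 192.4413] far/near edge 184.2302694341599 200.52247068765072
0.002 [256.0897 191.4221] far/near edge 183.19461327110463 199.51931255830237
```

Call:
step_arm:
  series: [-0.001,0.001,0.01,0,-0.0027,0.002,0.03,0,-0.0027,0.002,0.046,0,-0.0027,0.002,0.048,0,-0.0027,0.002,0.048,0,-0.0027,0.002,0.048,0]

```text
time: 8.88
tool_pos: [0.5649, -0.0154, 0.0859]
tcp_rot: [1.778, 2.589, 0.001]
wrist_force: [-0.5, 0.1, -0.0]
width: 0.146
grip_force: 58.4
```

Run:
```python
from h import *
np.set_printoptions(precision=4,suppress=True)
s=monitor.read_state();print(s['time'],s['tool_pos'],s['tcp_rot'],s['wrist_force'])
p=shot('wrist');np.save('p.npy',np.array([p],dtype=object))
im=cv2.cvtColor(np.array(p['image']),cv2.COLOR_RGB2BGR)[160:280,205:305]
cv2.imwrite('pics/g.png',cv2.resize(im,None,fx=5,fy=5,interpolation=cv2.INTER_CUBIC))
t=s['tool_pos'];Rt=R.from_rotvec(s['tcp_rot']).as_matrix();x,y=Rt[:,0],Rt[:,1]
f=t-np.array([0,0,.0384])
for dz in(0,):
  for o in(0,.0014):
    print('foot edges',proj(p,f+x*(o+.007)),proj(p,f+x*o+y*.007),proj(p,f+x*o-y*.007))
c=t.copy();c[2]=.022
for o in(-.001,0,.001,.002):print(o,'hole',proj(p,c+x*o),proj(p,c+x*(o+.009)),proj(p,c+x*o+y*.008),proj(p,c+x*o-y*.008))
```

```text
8.875 [ 0.5649 -0.0154  0.0859] [1.778  2.5887 0.001 ] [-0.4635  0.106  -0.0388]
foot edges [253.8302 210.3189] [263.8716 219.8587] [243.8046 219.8716]
foot edges [253.8286 208.3876] [263.8891 217.964 ] [243.7839 217.9769]
-0.001 hole [253.8272 209.8323] [253.8178 198.8441] [263.9769 209.8261] [243.6769 209.8385]
0 hole [253.8261 208.6231] [253.8167 197.6083] [263.988  208.6169] [243.6636 208.6293]
0.001 hole [253.8251 207.4111] [253.8156 196.3696] [263.9992 207.4049] [243.6504 207.4172]
0.002 hole [253.8241 206.196 ] [253.8146 195.1278] [264.0104 206.1899] [243.6371 206.2022]
```

View pics/g.png

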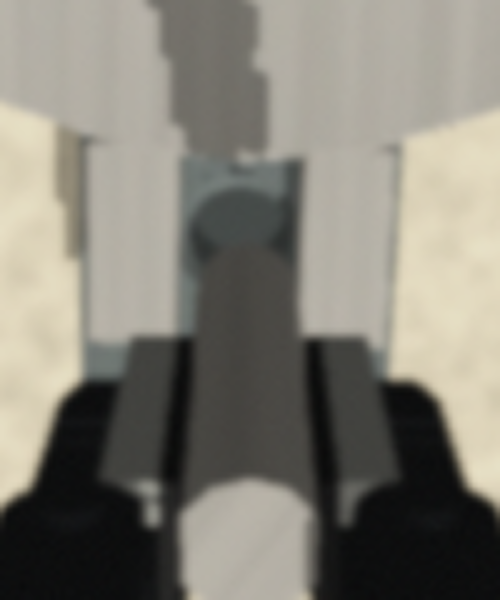

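The foot is centred at about column 247 in the crop, and the hole and ear gap at about 241. That puts the pin roughly 0.9 mm too far along tool +y. I'll correct that and lower it.

Call:
step_arm:
  series: [0.0002,-0.0009,0,0,0.0002,-0.0009,0.006,0,0.0002,-0.0009,0.012,0,0.0002,-0.0009,0.018,0,0.0002,-0.0009,0.024,0,0.0002,-0.0009,0.028,0,0.0002,-0.0009,0.03,0]

```text
time: 9.8
tool_pos: [0.5634, -0.0157, 0.055]
tcp_rot: [1.779, 2.589, -0.0]
wrist_force: [0.0, -0.2, -0.0]
width: 0.139
grip_force: 58.5
```

Call:
step_arm:
  series: [0,0,0.003,0,0,0,0.006,0,0,0,0.009,0,0,0,0.0115,0,0,0,0.0125,0,0,0,0.0125,0]

```text
time: 10.55
tool_pos: [0.5634, -0.0157, 0.0427]
tcp_rot: [1.779, 2.589, -0.0]
wrist_force: [0.1, 0.0, -2.0]
width: 0.145
grip_force: 58.4
```

Call:
step_arm:
  series: [0,0,0.0005,0,0,0,0.001,0,0,0,0.001,0]

```text
time: 10.92
tool_pos: [0.5635, -0.0157, 0.0424]
tcp_rot: [1.779, 2.589, -0.0]
wrist_force: [-1.2, -1.1, 5.3]
width: 0.145
grip_force: 59.1
```

Call:
step_arm:
  series: [0,0,0,0,0,0,0,0,0,0,0,0,0,0,-0.01,0,0,0,-0.05,0,0,0,-0.1,0,0,0,-0.15,0,0,0,-0.17,0]
  gripper: 0.45

```text
time: 11.92
tool_pos: [0.5655, -0.0157, 0.2166]
tcp_rot: [1.775, 2.585, 0.006]
wrist_force: [-0.0, 0.1, -0.5]
width: 0.45
grip_force: 0.0
```

Call:
step_arm:
  series: [0.02,0,0,0,0.05,0,0,0,0.06,0,0,0,0.06,0,0,0,0.06,0,0,0]
  gripper: 1

```text
time: 12.55
tool_pos: [0.5416, 0.0402, 0.2109]
tcp_rot: [-1.778, -2.589, 0.002]
wrist_force: [0.8, 0.1, -0.4]
width: 0.997
grip_force: 0.0
```

Run:
```python
from h import *
np.set_printoptions(precision=4,suppress=True)
s=monitor.read_state();print(s['time'],s['tool_pos'],R.from_rotvec(s['tcp_rot']).as_matrix(),s['q'])
ps={n:shot(n) for n in('wrist','scene','side')};rs={}
for n,p in ps.items():
  for l,z in dict(pin_center=.039,lid_center=.129,platter=.033).items():
    for r in viewer.spot_point(p,l)[:2]: print(n,l,round(r['score'],2),np.round(r['point'],1),atz(p,r['point'],z))
p=ps['wrist'];np.save('p.npy',np.array([p],dtype=object))
for r in viewer.boxes_of(p,'lid_center')[:2]: print('box',r['extent'],r['score'],atz(p,r['extent'][:2],.139))
print('pintop if home',proj(p,[.5642,-.0152,.074])*1.5)
save(p,'i',f=1.5)
```

```text
12.55 [0.5416 0.0402 0.2109] [[-0.359   0.9333 -0.0012]
 [ 0.9333  0.359  -0.0004]
 [ 0.0001 -0.0013 -1.    ]] [ 0.0284  0.0295  1.9092 -0.0004  1.2041 -0.3386]
wrist pin_center 0.5 [255.8 226.6] [ 0.5641 -0.013   0.039 ]
wrist lid_center 0.96 [258.6 154.7] [0.5306 0.079  0.129 ]Traceback (most recent call last):
  File "<stdin>", line 7, in <module>
ValueError: it knows: jar_mouth, lid_center, lock_hole, mug_center, pin_center, post0_center, post1_center, tape_center, timer_center, tin_center, tray
```

Run:
```python
from h import *
np.set_printoptions(precision=4,suppress=True)
s=monitor.read_state();p=shot('wrist')
for r in viewer.boxes_of(p,'lid_center')[:2]: print('box',r['extent'],r['score'])
g=cv2.cvtColor(np.array(p['image']),cv2.COLOR_RGB2HSV)
m=((g[...,0]>10)&(g[...,0]<30)&(g[...,1]>150)&(g[...,2]>60)).astype(np.uint8)
m[:, :190]=0;m[:,330:]=0
m=cv2.morphologyEx(m,cv2.MORPH_OPEN,np.ones((3,3)))
c=max(cv2.findContours(m,cv2.RETR_EXTERNAL,cv2.CHAIN_APPROX_NONE)[0],key=cv2.contourArea)
q=cv2.convexHull(c);print('ellipse',cv2.fitEllipse(q),cv2.boundingRect(q))
for cc in [(.531,.080),(.530,.078)]:
  P=[]
  for z in(.139,.119): P+=[proj(p,[cc[0]+.028*np.cos(a),cc[1]+.028*np.sin(a),z]) for a in np.arange(0,6.28,.1)]
  P=np.array(P,np.float32);print(cc,P.min(0),P.max(0),P.max(0)-P.min(0))
print('pintop if home',proj(p,[.5642,-.0152,.074])*1.5)
save(p,'i',f=1.5);np.save('p.npy',np.array([p],dtype=object))
```

```text
box [259.2, 152.8, 69.7, 74.0] 0.6
ellipse ((257.8337707519531, 153.45510864257812), (70.44398498535156, 72.8339614868164), 87.92670440673828) (222, 118, 73, 71)
(0.531, 0.08) [223.136  117.1877] [295.0531 189.4263] [71.9171 72.2386]
(0.53, 0.078) [221.0789 119.2696] [292.8632 191.244 ] [71.7843 71.9744]
pintop if home [382.299  359.1516]
```

View pics/i.png

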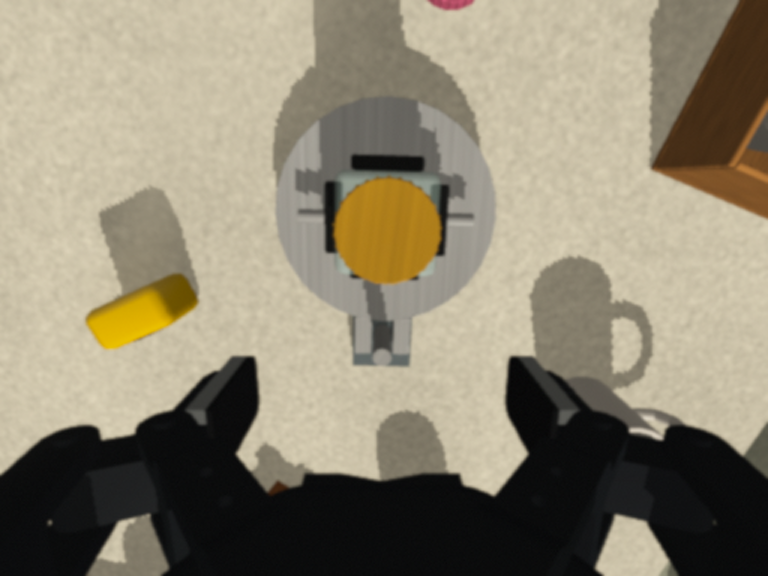

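The pin top sits at (382,358) enlarged, against a predicted (382,359), so it is home. The brass lid is a full circle centred at (388,230), which puts its centre at about (0.531, 0.0795). I'll move over it.

Call:
step_arm:
  series: [0.02,0.002,0.02,0,0.04,0.004,0.04,0,0.0406,0.004,0.05,0,0.0406,0.004,0.05,0,0.0406,0.004,0.05,0,0.0406,0.004,0.05,0]
  gripper: 1

```text
time: 13.65
tool_pos: [0.5319, 0.0793, 0.1628]
tcp_rot: [1.779, 2.588, 0.002]
wrist_force: [-0.4, 0.1, 0.2]
width: 0.997
grip_force: 0.0
```

Run:
```python
from h import *
np.set_printoptions(precision=4,suppress=True)
s=monitor.read_state();p=shot('wrist');print(s['time'],s['tool_pos'])
g=cv2.cvtColor(np.array(p['image']),cv2.COLOR_RGB2HSV)
m=((g[...,0]>10)&(g[...,0]<30)&(g[...,1]>150)&(g[...,2]>60)).astype(np.uint8)
m[:, :160]=0;m[:,350:]=0
m=cv2.morphologyEx(m,cv2.MORPH_OPEN,np.ones((3,3)))
c=max(cv2.findContours(m,cv2.RETR_EXTERNAL,cv2.CHAIN_APPROX_NONE)[0],key=cv2.contourArea)
print(cv2.boundingRect(c))
cc=(.5308,.0795);P=[]
for z in(.139,.119): P+=[proj(p,[cc[0]+.028*np.cos(a),cc[1]+.028*np.sin(a),z]) for a in np.arange(0,6.28,.1)]
P=np.array(P,np.float32);print(P.min(0),P.max(0),P.max(0)-P.min(0))
t=s['tool_pos'];print('tcp axis at lid top px',proj(p,[t[0],t[1],.139]))
```

```text
13.65 [0.5319 0.0793 0.1628]
(209, 180, 86, 85)
[209.0187 178.1229] [295.7691 265.8022] [86.7504 87.6792]
tcp axis at lid top px [253.8289 227.6943]
```

Call:
step_arm:
  series: [0.0005,-0.001,0.01,0,0.0005,-0.001,0.03,0,0.0005,-0.001,0.045,0,0.0005,-0.001,0.053,0,0.0005,-0.001,0.056,0,0.0005,-0.001,0.056,0]

```text
time: 14.45
tool_pos: [0.5301, 0.0799, 0.1059]
tcp_rot: [1.779, 2.589, 0.0]
wrist_force: [-0.1, 0.0, -0.3]
width: 1.001
grip_force: 0.0
```

Call:
step_arm:
  series: [0,0,0,0,0,0,0,0,0,0,0,0,0,0,0,0,0,0,0,0]
  gripper: 0
  newtons: 100

```text
time: 15.08
tool_pos: [0.53, 0.0797, 0.1072]
tcp_rot: [1.779, 2.589, -0.0]
wrist_force: [-2.2, 1.3, 5.2]
width: 0.63
grip_force: 103.6
```

Call:
step_arm:
  series: [0,0,0,-0.04,0,0,0,-0.1,0,0,0,-0.17,0,0,0,-0.25,0,0,0,-0.33,0,0,0,-0.41,0,0,0,-0.48,0,0,0,-0.53]

```text
time: 16.08
tool_pos: [0.5306, 0.0801, 0.1073]
tcp_rot: [1.036, 2.964, 0.001]
wrist_force: [-1.0, 0.2, 5.4]
width: 0.626
grip_force: 103.8
```

Run:
```python
from h import *
np.set_printoptions(precision=4,suppress=True)
s=monitor.read_state();print(s['time'],s['tool_pos'],s['tcp_rot'],s['wrist_force'],s['torque'],s['q'])
```

```text
16.075 [0.5306 0.0801 0.1073] [1.0362 2.9644 0.0015] [-0.9575  0.1997  5.4037] [-0.1143  0.3481 -0.2172] [ 0.1032  0.1149  2.0233  0.0003  1.0018 -0.7953]
```

Call:
step_arm:
  series: [0,0,0,-0.06,0,0,0,-0.13,0,0,0,-0.21,0,0,0,-0.29,0,0,0,-0.37,0,0,0,-0.45,0,0,0,-0.51,0,0,0,-0.53]

```text
time: 17.08
tool_pos: [0.5304, 0.0798, 0.1084]
tcp_rot: [0.224, 3.132, 0.0]
wrist_force: [-4.7, -1.7, 12.5]
width: 0.625
grip_force: 104.4
```

Run:
```python
from h import *
np.set_printoptions(precision=4,suppress=True)
s=monitor.read_state();print(s['time'],s['tool_pos'],s['tcp_rot'],s['wrist_force'],s['torque'],s['q'])
p=shot('wrist')
for r in viewer.spot_point(p,'pin_center')[:1]: print(r,atz(p,r['point'],.039))
save(p,'j',f=1.5)
```

```text
17.075 [0.5304 0.0798 0.1084] [0.2245 3.1324 0.0001] [-4.7078 -1.7094 12.501 ] [-0.3074  0.892  -0.1482] [ 0.1031  0.1135  2.0225 -0.0002  1.0045 -1.3246]
{'point': [150.8, 256.3], 'score': 0.98} [ 0.5624 -0.0128  0.039 ]
```

View pics/j.png

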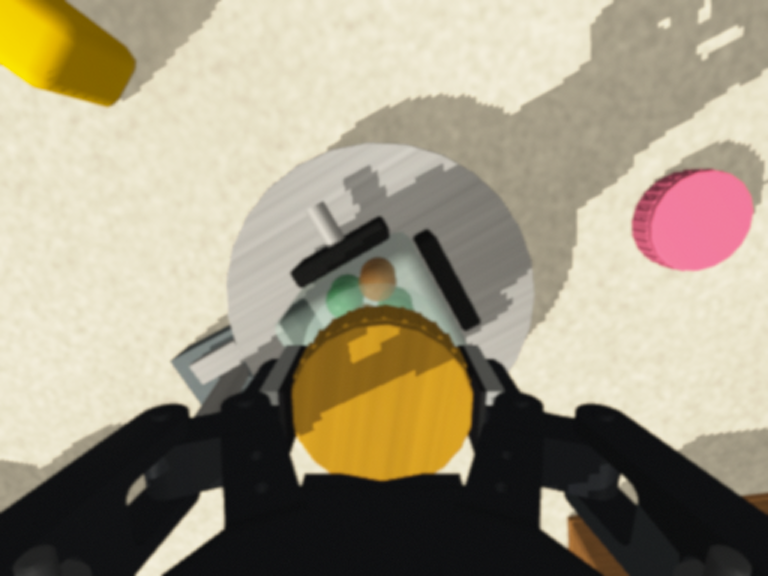

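The view shows the lid held between the pads at (383,395) and the platter still in place. The upward force has risen to 12 N, which suggests the threads are free. I'll lift a little to test.

Call:
step_arm:
  series: [0,0,-0.001,0,0,0,-0.002,0,0,0,-0.003,0,0,0,-0.004,0,0,0,-0.004,0]

```text
time: 17.8
tool_pos: [0.5302, 0.0798, 0.1102]
tcp_rot: [0.226, 3.133, -0.0]
wrist_force: [-1.1, -0.9, 2.7]
width: 0.63
grip_force: 104.9
```

Call:
step_arm:
  series: [0,0,-0.003,0,0,0,-0.007,0,0,0,-0.013,0,0,0,-0.02,0,0,0,-0.027,0,0,0,-0.031,0,0,0,-0.0315,0,0,0,-0.0315,0]

```text
time: 18.8
tool_pos: [0.5297, 0.0798, 0.1412]
tcp_rot: [-0.226, -3.133, 0.0]
wrist_force: [-0.4, 0.2, 0.0]
width: 0.627
grip_force: 104.7
```

Run:
```python
from h import *
np.set_printoptions(precision=4,suppress=True)
s=monitor.read_state();print(s['time'],s['tool_pos'],s['tcp_rot'],s['wrist_force'],s['torque'],s['width'])
a=shot('side');b=shot('scene');w=shot('wrist')
for n,p in(('side',a),('scene',b)):
    for l,z in(('lid_center',.163),('pin_center',.039),('jar_mouth',.133)):
        for r in viewer.spot_point(p,l)[:2]: print(n,l,round(r['score'],2),np.round(r['point']),atz(p,r['point'],z))
f=lambda p,X,h:cv2.resize(cv2.cvtColor(np.array(p['image']),cv2.COLOR_RGB2BGR)[X[1]-h*3//4:X[1]+h*3//4,X[0]-h:X[0]+h],(400,300),interpolation=cv2.INTER_CUBIC)
pa=proj(a,[.53,.06,.1]).astype(int);pb=proj(b,[.53,.06,.1]).astype(int)
im=np.vstack([np.hstack([f(a,pa,64),f(b,pb,64)]),np.hstack([cv2.resize(cv2.cvtColor(np.array(w['image']),cv2.COLOR_RGB2BGR),(400,300)),np.zeros((300,400,3),np.uint8)])])
cv2.imwrite('pics/k.png',im)
```

```text
18.8 [0.5297 0.0798 0.1412] [-0.2257 -3.1333  0.    ] [-0.4123  0.1625  0.0367] [-0.0034 -0.0388  0.0085] 0.6267495759519027
side lid_center 0.65 [244. 161.] [0.5276 0.0816 0.163 ]
side lid_center 0.65 [225. 155.] [0.4924 0.1128 0.163 ]
side pin_center 0.52 [164. 152.] [0.3589 0.2909 0.039 ]
side pin_center 0.42 [273. 226.] [ 0.5677 -0.0162  0.039 ]
side jar_mouth 0.59 [244. 172.] [0.5271 0.0773 0.133 ]
scene lid_center 0.77 [347. 240.] [0.6653 0.2922 0.163 ]
scene lid_center 0.69 [262. 165.] [0.5221 0.009  0.163 ]
scene pin_center 0.46 [248. 204.] [ 0.5539 -0.0144  0.039 ]
scene jar_mouth 0.73 [282. 182.] [0.5254 0.0707 0.133 ]
```

View pics/k.png

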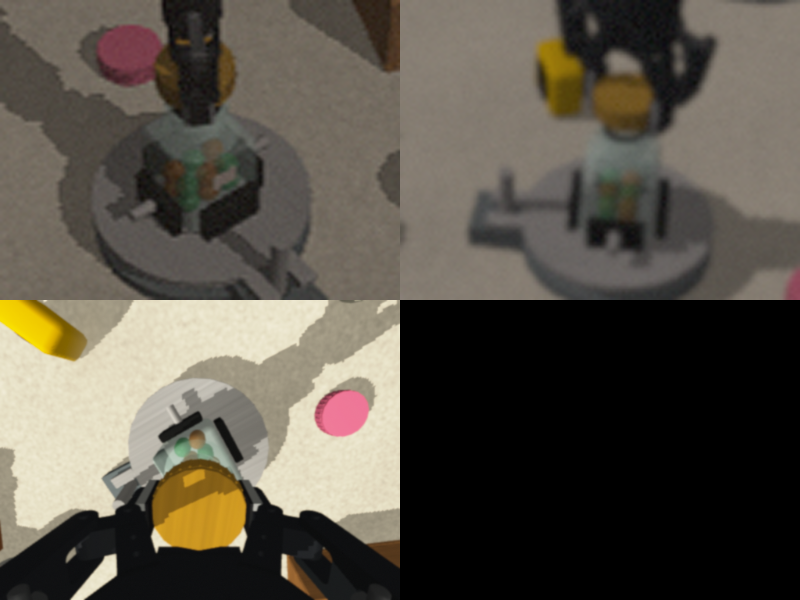

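The combined picture shows the lid held level above the open jar (scene view, top right, about (623,100)). The pin is still standing in the lug at about (507,187). I'll hand it in.

```bash
python3 -c "
from h import *
print(job.finish_job())"
```

```text
the job is handed in; nothing more can be done
None
```

The job is handed in at about 19 s of the 46 s allowed: the pin is home in the lock hole, and the brass lid was unscrewed about 61° and is held level over the jar, about 2 cm clear of the mouth. The judge's verdict was not shown.

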